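# Balance a sanded blank on the domed spray stand

### The job

The hardwood blank in the sanding jig is ready for spraying. Pull the jig's black keeper knob all the way out, lift the blank clear and set it gently, same way up, balanced level and by itself on top of the rubber dome of the spray stand; also push the keeper fully home again once the blank is out. Leave the can, jar, bottle, tin and offcut standing where they are.

Things in the scene. Friction and masses are not known exactly. Their poses are not given: they have to be found in the camera images.
- jig: Sanding jig, fixed: grey base plate 200 x 110 mm, 20 mm thick, origin at the centre of its underside, z up. The blank lies on the plate along the jig's x axis, between wooden end stops 22 mm high and two side lips 6 mm high (outer faces 65 mm apart). At its -x end an aluminium keeper guide, 54 mm wide, spans x -98 to -80 mm, top 92 mm above the bench.
- keeper_knob (a point): Centre of the black keeper knob: a cylinder 36 mm in diameter and 26 mm long, its axis along the jig's x, 71 mm above the bench, 112 mm from the jig's centre towards the jig's -x when home. It moves with the keeper. It can be pinched from above across its diameter.
- keeper (a joint): Sliding keeper, a 14 mm steel rod with the knob, held by friction (about 4 N). 0 = home (knob all but touching the guide), 0.045 m = fully out; it slides towards the jig's -x as it opens. Home, its rod lies over the last 34 mm of the blank, 4 mm above it, and keeps it from being lifted; fully out, it clears the blank.
- blank: Dark hardwood blank, a plain block 140 x 50 x 40 mm (x, y, z), even density, 0.14 to 0.28 kg, edges rounded 4 mm. Origin at the centre of its underside. It starts lying in the jig, its underside 20 mm above the bench.
- dome_stand: Spray stand, fixed to the bench: steel flange 136 mm in diameter, carrying a grey rubber half-ball of 60 mm radius, centre 35 mm above the bench. Origin at the centre of its underside. A can and a jar stand close by it on its +y and -y sides, so that the blank fits best along the stand's x axis.
- dome_top (a point): Highest point of the rubber dome, 95 mm above the bench.
- can: Bystander: metal can, 72 mm diameter, 115 mm high, about 125 mm from the dome's centre. Origin under its centre.
- jar: Bystander: amber jar, 68 mm diameter, 120 mm high, about 125 mm from the dome's centre, on the other side. Origin under its centre.
- bottle: Bystander: white bottle, 56 mm diameter, 120 mm high, beside the jig. Origin under its centre.
- tin: Bystander: brass-coloured tin, 72 mm diameter, 45 mm high, beside the jig, on the side away from the bottle. Origin under its centre.
- offcut: Bystander: shorter hardwood offcut 100 x 45 x 30 mm, lying on the bench between jig and stand, nearer the robot. Origin under its centre. Not the workpiece.
There are look-alikes about, which are no part of the job. Leave any green or yellow look-alike of the blank alone.

How it is judged:
On the way, in this order (a step that is already met when the one before it is completed fails the run):
1. the keeper is pulled out (40 mm or more), the blank still in the jig (value of joint keeper above 0.04 m and distance of blank from where it was at the start of the episode below 0.02 m), for 0.1 s.
2. the blank is lifted clear of the jig (height (world z) of blank above 0.075 m), for 0.1 s.
At the end, for the whole second after the job is handed in: The blank rests on the dome alone, same way up, tilted less than 0.2 rad (11 degrees), its centre within 30 mm of the dome's top, at rest (under 0.03 m/s and 0.4 rad/s); the keeper is within 4 mm of home (horizontal distance between blank and dome_top below 0.03 m and z of blank in the frame of dome_top between -0.006 and 0.008 m and angle between blank's own z axis and vertical below 0.2 rad and contact force between blank and dome_stand above 0.3 N and linear speed of blank below 0.03 m/s and angular speed of blank below 0.4 rad/s and value of joint keeper below 0.004 m); the robot touches nothing.
It fails at once if a bystander is pushed more than 30 mm or tipped (distance of any of can, jar, bottle, tin, offcut from where it was at the start of the episode above 0.03 m or angle between any of can, jar, bottle, tin, offcut's own z axis and vertical above 0.4 rad).
It fails at once if the blank is banged onto the stand (over 40 N) (contact force between blank and dome_stand above 40 N).
It also fails if it takes over 64 s, if anything falls off the work surface, if the arm or the gripper's body presses on something with over 40 N, if the wrist force passes 120 N, or if a joint passes its speed limit or range.

### The arm

A 7-joint arm with a two-finger parallel gripper is mounted at the origin on the work surface. World frame = base frame: x ahead of the robot, y to its left, z up, the work surface at z = 0. Lengths are in m, angles in rad, forces in N, time in s.
With the tool pointing down it reaches from about 0.4 to 0.875 m from the base axis. Payload 6.5 kg.
Tool frame: the origin (TCP) lies at the very end of the fingers, on their centre line; the grasp point (between the pads) lies 19 mm behind it; x points along the fingers, z is the direction in which the jaws open and shut, and the axes are right-handed (so a half turn about x gives the same grasp; the last joint's range is limited). The gripper opens to 85 mm and grips with 20 to 120 N. Pads are 22 mm wide; open, the fingers measure 114 mm over their backs; the gripper's body (76 mm by 85 mm) begins 54 mm behind the grasp point. The pads swing forward as they close: fully open they stand 13 mm farther back than shut.
Start: joints at [-1.302, 0.536, -0.004, 1.538, 0.003, 1.067, -0.071], TCP at [0.214, 0.614, 0.231] pointing down, gripper open.
Joint ranges: [-2.7, 2.7], [-0.37, 2.16], [-1.27, 1.26], [0.24, 2.4], [-1.31, 4.45], [0.19, 1.91], [-2.76, 2.76]. Speed limits (rad/s): [2.39, 2.39, 3.14, 3.14, 3.14, 3.14, 3.14].

### API

Orientations are given as a unit quaternion [w, x, y, z].
In Python, from workcell import ctrl gives the robot as it stands. The module is installed in compiled form; this text tells all that it offers.
- The arm moves only by the tool jog_arm, never from a script. Its argument "moves" is a list that holds one entry, the list of rows, each a list of 6 numbers: the shift along the tool's x, y, z in m, then the turn, a rotation vector about the tool's x, y, z in degrees. In form: [[[x, y, z, wx, wy, wz], ...]]. A call has 1 to 12 rows; each row is the pose to reach, as a shift and turn from the pose commanded when the call began, along the tool's axes at that moment; what a row does not reach only later rows make up. A row lasts 1/12 s, in which the tool goes at most 41.7 mm and 7.16 degrees, less where a joint would pass 70% of its speed; a pose out of reach is approached as far as the arm can. A call with a gripper value outside its range is refused whole. "hand" is the gripper command: -1 is fully open, 1 is shut, values between are in proportion, set as the call begins (left out, the last holds). The fingers move at their own pace and stop on an object; "grip_force" is the grip in N (left out, the last holds). Time passes only in rows, so rows that repeat a pose let the fingers close. It gives the time, the measured TCP pose, the force and the opening at its end, in the units of the state.
- ctrl.read_state(): the state, without advancing time (a new reading comes with each control period).
- ctrl.capture(name): name is "scene" or "top"; returns a dict with "color" (384x512x3 uint8, red, green, blue), "fx", "fy", "cx", "cy" (pixels), "R" (3x3) and "t" (3): a world point X has camera coordinates R X + t. Camera axes: x right, y down, z forward; pixel columns grow to the right and rows downward; lengths in m; the calibration is good to about 2 mm. A picture is of the moment at which its call begins. There is no depth.
- ctrl.finish_job(): hands the job in, once; it reports no verdict.
The state is a dict: "time": time; "joints": joint angles; "joint_vel": joint speeds; "joint_efforts": joint torques, N m; "tcp_pos": TCP position; "tool_rot": TCP orientation; "ft_force": force on the tool from outside, world axes, zero at the start; "torque": the same for the moment, N m; "grip_width": finger opening in m.
Only numpy, scipy, OpenCV 4.12 (cv2) and the standard library are available. Lean on these libraries where they do the work, as an engineer would, in place of code of your own. Each camera call takes 0.05 s, during which the arm holds its last target. There are 200 camera calls.

## Working session

There is one attempt and no reset: what is moved stays moved. The work goes in short steps, Python scripts to look and compute and a tool call to move; the robot and the scene stay as the last step left them, time stands still between calls to the robot, and variables do not carry over. Pictures are saved under pics/ and viewed, about 8 in all and at most 12, crops included, and the job is handed in when it is done.

Besides the shell and the picture viewer there is one more tool, called after "Request:" as a command line: name --argument value ..., lists and objects as JSON in quotes. jog_arm: Moves the arm, as the interface text tells. Its arguments: {"type":"object","properties":{"moves":{"type":"array"},"hand":{"type":"number"},"grip_force":{"type":"number"}},"required":["moves"]}

```bash
mkdir -p pics
cat > h.py <<'E'
import numpy as np, cv2
from workcell import ctrl
def cap(n,f=None):
    c=ctrl.capture(n)
    if f: cv2.imwrite(f'pics/{f}.png',c['color'][...,::-1])
    return c
def ray(c,u,v,z):
    R=np.array(c['R']);t=np.array(c['t']);o=-R.T@t
    d=R.T@np.array([(u-c['cx'])/c['fx'],(v-c['cy'])/c['fy'],1]);return o+d*(z-o[2])/d[2]
def proj(c,X):
    p=np.array(c['R'])@np.array(X)+np.array(c['t']);return c['fx']*p[0]/p[2]+c['cx'],c['fy']*p[1]/p[2]+c['cy']
E
python3 - <<'E'
from h import *
s=ctrl.read_state();print(s)
for n in('scene','top'):
    c=cap(n,n+'1');print(n,-np.array(c['R']).T@np.array(c['t']),c['R'],c['fx'])
E
```

```text
{'time': 0.0, 'joints': array([-1.30219165,  0.53717136, -0.00445766,  1.53885837,  0.00260006,
        1.06729863, -0.07120947]), 'joint_vel': array([ 9.64312303e-05,  3.08514969e-04, -1.62021956e-03, -2.61340311e-04,
       -3.50321455e-04,  7.37171123e-04, -2.36352306e-04]), 'joint_efforts': array([-6.56302582e-04, -5.83414829e+01,  1.04839504e+00, -2.59113765e+01,
        1.23123487e-02,  9.59519501e-03, -1.13423489e-06]), 'tcp_pos': array([0.21338029, 0.61331514, 0.2304153 ]), 'tool_rot': array([ 0.57583158, -0.41010962,  0.57677818,  0.40933487]), 'ft_force': array([ 1.13876981, -0.25787888, -0.83142926]), 'torque': array([ 0.02795247, -0.01596656,  0.00033909]), 'grip_width': 0.08556054135254605}
scene [1.56289992 0.05232772 0.94993896] [[ 1.11334321e-02  9.99850113e-01 -1.32588593e-02]
 [ 6.50942767e-01 -1.73123598e-02 -7.58929375e-01]
 [-7.59045164e-01 -1.81269889e-04 -6.51037945e-01]] 436.87177444234544
top [0.50706671 0.03382357 1.19920345] [[ 0.00658796 -0.99994327 -0.00836951]
 [-0.997968   -0.00604404 -0.06342976]
 [ 0.06337557  0.00877037 -0.99795121]] 364.04818368524155
```

View pics/top1.png

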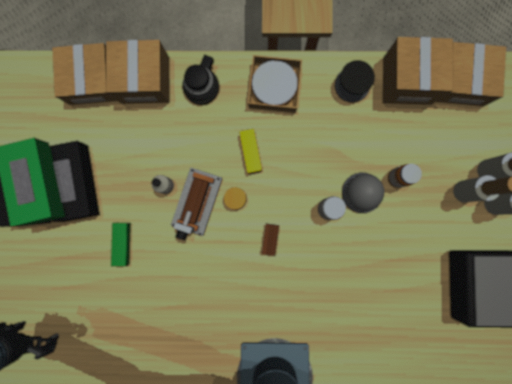

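View pics/scene1.png

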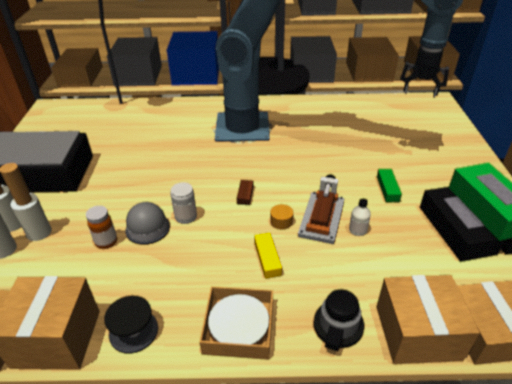

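The top view shows the jig at about (197,202), knob (182,234), dome (362,192), can (331,208), jar (404,176), offcut (270,239), bottle (163,185) and tin (235,198). In the scene view the jig is near (322,215) and the dome near (147,222). Next I measure with masks.

Run:
```python
from h import *
c=cap('top');im=c['color'];hsv=cv2.cvtColor(im,cv2.COLOR_RGB2HSV)
a=cv2.resize(im[160:245,140:280],None,fx=5.6,fy=5.6,interpolation=cv2.INTER_CUBIC)
s=cap('scene');b=cv2.resize(s['color'][165:250,260:400],None,fx=5.6,fy=5.6,interpolation=cv2.INTER_CUBIC)
h=min(a.shape[0],300);cv2.imwrite('pics/crop.png',np.vstack([cv2.resize(a,(494,300)),cv2.resize(b,(494,300))])[...,::-1])
def blobs(m,n,roi,z,c):
    q=np.zeros_like(m);x0,y0,x1,y1=roi;q[y0:y1,x0:x1]=m[y0:y1,x0:x1]
    for k in cv2.findContours(q,cv2.RETR_EXTERNAL,cv2.CHAIN_APPROX_NONE)[0]:
        if cv2.contourArea(k)<25: continue
        r=cv2.minAreaRect(k);bx=cv2.boxPoints(r);P=np.array([ray(c,u,v,z)[:2] for u,v in bx])
        C=ray(c,*r[0],z);e=[P[1]-P[0],P[2]-P[1]];l=[np.linalg.norm(x) for x in e];L=e[int(np.argmax(l))]
        print(n,np.round(r[0],1),C.round(4),np.round(l,3),'ang',round(np.degrees(np.arctan2(L[1],L[0])),1))
H,S,V=hsv[...,0],hsv[...,1],hsv[...,2]
br=(((H<10)|(H>172))&(S>110)&(V<170)).astype(np.uint8)*255
blobs(br,'blank',(170,160,225,245),.06,c);blobs(br,'offcut',(250,215,290,265),.03,c)
gr=((S<60)&(V>60)).astype(np.uint8)*255
blobs(gr,'jig',(170,160,225,245),.02,c)
dk=((S<90)&(V<120)).astype(np.uint8)*255
blobs(dk,'dome',(343,165,386,220),.07,c)
lt=((S<70)&(V>120)).astype(np.uint8)*255
blobs(lt,'can',(312,190,350,225),.115,c);blobs(lt,'jar',(395,160,425,190),.12,c)
blobs((V<45).astype(np.uint8)*255,'knob',(170,220,195,245),.085,c)
for p in [(182,160),(182,234),(188,222),(197,185),(362,192),(215,180)]:print(p,hsv[p[1],p[0]])
```

```text
jig [195.6 202.2] [0.5581 0.2563 0.02  ] [0.209 0.114] ang -17.3
dome [363.5 192.5] [ 0.5893 -0.2742  0.07  ] [0.127 0.127] ang 179.2
can [334.2 207.4] [ 0.5411 -0.1746  0.115 ] [0.062 0.071] ang -153.8
jar [412.1 172.8] [ 0.6452 -0.4053  0.12  ] [0.058 0.061] ang -116.8
knob [181.1 235.1] [0.4547 0.2864 0.085 ] [0.019 0.028] ang -107.9
(182, 160) [ 35  71 154]
(182, 234) [ 0  0 32]
(188, 222) [12 39 84]
(197, 185) [ 11 153  80]
(362, 192) [30  6 87]
(215, 180) [ 30   5 110]
```

View pics/crop.png

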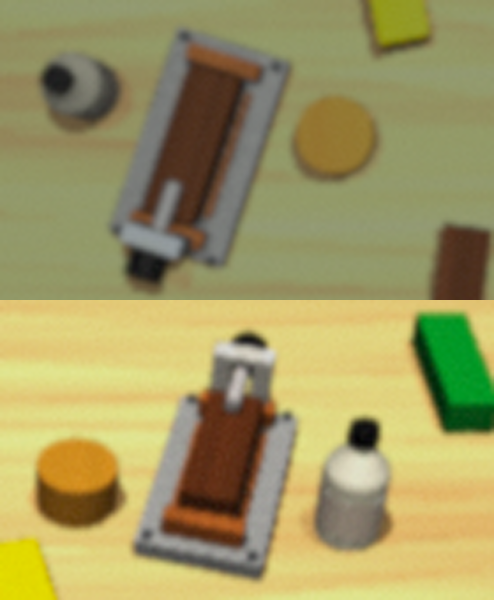

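The crop shows the jig with the blank in place and the keeper at home. The knob is at about (145,262) in the crop's upper half. Estimates: jig centre about (0.560, 0.256), x axis at -17°, knob about (0.453, 0.289). Measured sizes match the 200x110 plate. Next I compute the approach and refine the dome and blank.

```bash
cat >> h.py <<'E'
from scipy.spatial.transform import Rotation as Ro
def go(p,yaw):  # yaw: direction of jaw axis (deg, mod 180)
    s=ctrl.read_state();q=s['tool_rot'];R=Ro.from_quat([q[1],q[2],q[3],q[0]]).as_matrix()
    best=None
    for y in (yaw,yaw+180):
        a=np.radians(y);z=np.array([np.cos(a),np.sin(a),0]);x=np.array([0,0,-1.]);G=np.c_[x,np.cross(z,x),z]
        w=np.degrees(Ro.from_matrix(R.T@G).as_rotvec())
        if best is None or abs(w[0])<abs(best[0]): best=w
    print('tcp',s['tcp_pos'].round(4),'j7',s['joints'][6].round(2),'t',s['time'],'shift',(R.T@(np.array(p)-s['tcp_pos'])).round(4),'turn',best.round(1))
    return R
E
python3 - <<'E'
from h import *
print(go([.451,.2895,.15],72.7))
def gray(m,roi):
    q=np.zeros_like(m);x0,y0,x1,y1=roi;q[y0:y1,x0:x1]=m[y0:y1,x0:x1];return q
out=[]
for n,roi,rb in(('top',(340,165,388,220),(170,160,225,245)),('scene',(115,190,175,250),(290,165,360,250))):
    c=cap(n);im=c['color'];hsv=cv2.cvtColor(im,cv2.COLOR_RGB2HSV);H,S,V=cv2.split(hsv)
    m=gray(((S<60)).astype(np.uint8)*255,roi)
    k=max(cv2.findContours(m,0,1)[0],key=cv2.contourArea);print(n,'dome grey',cv2.minEnclosingCircle(k),cv2.fitEllipse(k))
    for z in (.035,):print(ray(c,*cv2.minEnclosingCircle(k)[0],z))
    m=gray(((H<16)&(S>120)&(V<110)).astype(np.uint8)*255,rb)
    k=max(cv2.findContours(m,0,1)[0],key=cv2.contourArea);r=cv2.minAreaRect(k);print('blank',r,cv2.boxPoints(r).round(1).tolist(),ray(c,*r[0],.06))
    for X in [(0.56,.256,.06)]: print('proj',proj(c,X))
    x0,y0,x1,y1=roi;out.append(cv2.resize(im[y0:y1,x0:x1],(395,395),interpolation=cv2.INTER_CUBIC))
cv2.imwrite('pics/dome.png',np.hstack(out)[...,::-1])
E
```

```text
tcp [0.2135 0.6135 0.2307] j7 -0.07 t 0.2 shift [ 0.081  -0.3308 -0.228 ] turn [-1.9 -0.1  0. ]
[[-2.55686340e-04 -9.44507527e-01  3.28489676e-01]
 [-1.04140587e-03  3.28489760e-01  9.44506958e-01]
 [-9.99999425e-01 -1.00593550e-04 -1.06760603e-03]]
top dome grey ((359.52630615234375, 198.4736785888672), 26.916664123535156) ((360.74090576171875, 193.85496520996094), (38.185211181640625, 48.77920913696289), 48.50637435913086)
[ 0.57261628 -0.2709007   0.035     ]
blank ((195.536865234375, 201.81524658203125), (17.628528594970703, 48.10497283935547), 18.886085510253906) [[179.39999389648438, 221.6999969482422], [195.0, 176.1999969482422], [211.6999969482422, 181.89999389648438], [196.10000610351562, 227.39999389648438]] [0.55756413 0.24900439 0.06      ]
proj (np.float64(193.32473613880038), np.float64(201.02571680856204))
scene dome grey ((145.99594116210938, 224.29173278808594), 22.314434051513672) ((145.9079132080078, 223.4336395263672), (40.625648498535156, 41.805416107177734), 78.63862609863281)
[ 0.61046085 -0.2797466   0.035     ]
blank ((323.9117736816406, 208.35293579101562), (20.372989654541016, 34.68259048461914), 14.03624439239502) [[309.79998779296875, 222.6999969482422], [318.20001220703125, 189.10000610351562], [338.0, 194.0], [329.6000061035156, 227.60000610351562]] [0.5802737  0.25905147 0.06      ]
proj (np.float64(322.0585047418456), np.float64(203.9477019803387))
```

View pics/dome.png

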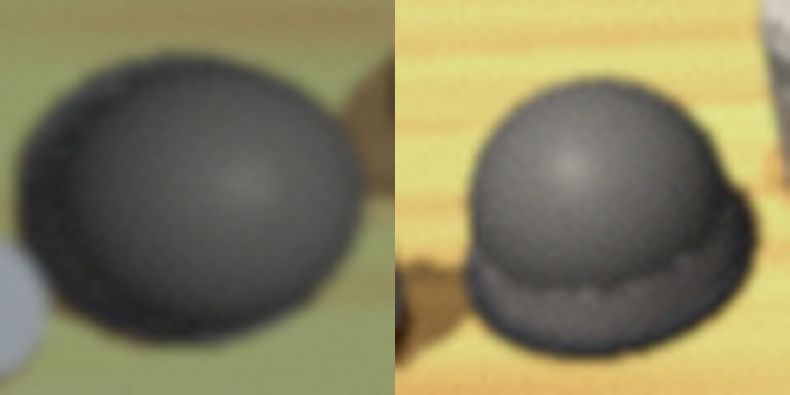

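In the dome crop, the scene-view silhouette spans u 126.4–164.7 with its top at v 201.7. In the top view the dome's right edge is at u 383.7 and it spans v 172–212. Moving to above the knob now.

Request:
jog_arm --moves '[[[0.05,-0.331,-0.228,-1.9,0,0],[0.05,-0.331,-0.228,-1.9,0,0],[0.05,-0.331,-0.228,-1.9,0,0],[0.05,-0.331,-0.228,-1.9,0,0],[0.05,-0.331,-0.228,-1.9,0,0],[0.05,-0.331,-0.228,-1.9,0,0],[0.05,-0.331,-0.228,-1.9,0,0],[0.05,-0.331,-0.228,-1.9,0,0],[0.05,-0.331,-0.228,-1.9,0,0],[0.08,-0.331,-0.228,-1.9,0,0],[0.08,-0.331,-0.228,-1.9,0,0],[0.08,-0.331,-0.228,-1.9,0,0]]]' --hand -1 --grip_force 30

```text
time: 1.3
tcp_pos: [0.4515, 0.2869, 0.1497]
tool_rot: [0.569, -0.418, 0.572, 0.418]
ft_force: [-0.9, 0.9, -0.6]
grip_width: 0.0856
```

Run:
```python
from h import *
go([.451,.2895,.052],72.7)
c=cap('top');s=cap('scene','s2')
A=[];b=[]
for k,(u,v) in((c,(364.5,192.2)),(s,(145.6,221))):
    o=ray(k,u,v,0);d=ray(k,u,v,.3)-o;d/=np.linalg.norm(d);M=np.eye(3)-np.outer(d,d);A.append(M);b.append(M@o)
print('sphere centre',np.linalg.lstsq(np.vstack(A),np.hstack(b),rcond=None)[0],ray(c,364.5,192.2,.035),ray(s,145.6,221,.035))
for X in ([.453,.289,.071],): print(proj(c,X),proj(s,X))
a=cv2.resize(c['color'][165:255,130:230],(400,360),interpolation=cv2.INTER_CUBIC);b=cv2.resize(s['color'][130:220,280:380],(400,360),interpolation=cv2.INTER_CUBIC)
cv2.imwrite('pics/c2.png',np.hstack([a,b])[...,::-1])
```

```text
tcp [0.4515 0.2869 0.1497] j7 0.65 t 1.3 shift [0.0977 0.0011 0.0027] turn [-0.2 -0.2 -0.1]
sphere centre [ 0.59285863 -0.28614029  0.03233338] [ 0.59281137 -0.2869856   0.035     ] [ 0.59599424 -0.28354347  0.035     ]
(np.float64(181.334883879247), np.float64(235.38865468809934)) (np.float64(328.35053119011206), np.float64(179.3586433198094))
```

View pics/c2.png

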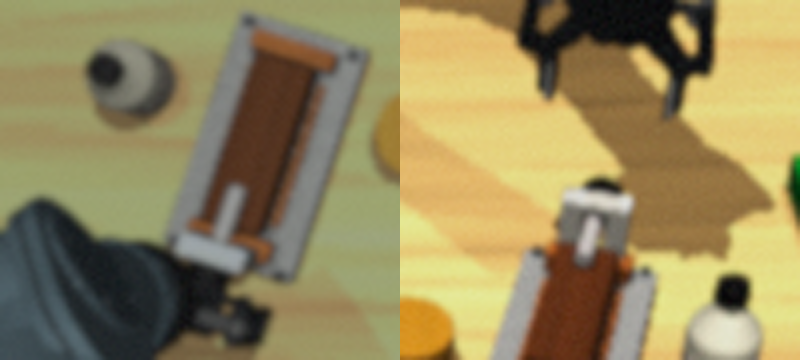

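The gripper hangs above and behind the knob. In the right half of the crop the knob is at about (600,188) and the fingers at (547,95) and (672,115). The dome centre triangulates to (0.594, -0.285, 0.032) against an expected height of 0.035, so that agrees. Going down and pinching the knob.

Request:
jog_arm --moves '[[[0.03,0.003,0.003,0,0,0],[0.06,0.003,0.003,0,0,0],[0.08,0.003,0.003,0,0,0],[0.098,0.003,0.003,0,0,0],[0.098,0.003,0.003,0,0,0]]]'

```text
time: 1.82
tcp_pos: [0.4467, 0.2947, 0.0512]
tool_rot: [0.567, -0.42, 0.57, 0.421]
ft_force: [-0.9, 0.5, 0.2]
grip_width: 0.0853
```

Request:
jog_arm --moves '[[[0,0,0,0,0,0],[0,0,0,0,0,0],[0,0,0,0,0,0],[0,0,0,0,0,0],[0,0,0,0,0,0],[0,0,0,0,0,0],[0,0,0,0,0,0],[0,0,0,0,0,0]]]' --hand 0.8 --grip_force 30

```text
time: 2.48
tcp_pos: [0.4496, 0.2932, 0.0548]
tool_rot: [0.57, -0.419, 0.569, 0.419]
ft_force: [-2.4, -2.3, 10.0]
grip_width: 0.035
```

Request:
jog_arm --moves '[[[0,0.008,0,0,0,0],[0,0.016,0,0,0,0],[0,0.024,0,0,0,0],[0,0.032,0,0,0,0],[0,0.04,0,0,0,0],[0,0.046,0,0,0,0],[0,0.049,0,0,0,0],[0,0.049,0,0,0,0],[0,0.049,0,0,0,0]]]'

```text
time: 3.23
tcp_pos: [0.407, 0.3069, 0.0549]
tool_rot: [0.572, -0.42, 0.568, 0.417]
ft_force: [8.0, -5.6, 0.6]
grip_width: 0.0344
```

Run:
```python
from h import *
go([.451,.2895,.052],72.7);print(ctrl.read_state()['ft_force'])
c=cap('top');s=cap('scene')
a=cv2.resize(c['color'][165:255,130:230],(400,360),interpolation=cv2.INTER_CUBIC);b=cv2.resize(s['color'][130:220,280:380],(400,360),interpolation=cv2.INTER_CUBIC)
cv2.imwrite('pics/c3.png',np.hstack([a,b])[...,::-1])
```

```text
tcp [0.407  0.3069 0.0549] j7 0.58 t 3.2333 shift [ 0.0032 -0.0471 -0.0034] turn [-0.1  0.2  0.4]
[ 7.99101397 -5.63030154  0.57038442]
```

View pics/c3.png

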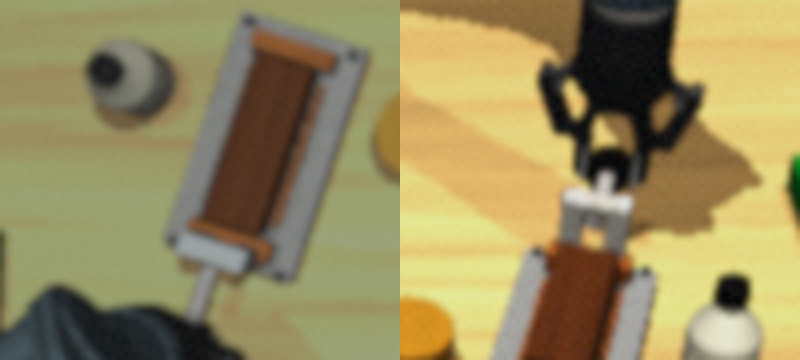

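The keeper is fully out: it travelled 45 mm and met about 10 N at the stop. The crop shows the rod clear of the blank, the blank still in the jig, and the blank's top ends at about (286,58) and (235,230). Releasing and rising.

Request:
jog_arm --moves '[[[0,0,0,0,0,0],[0,0,0,0,0,0],[0,0,0,0,0,0],[0,0,0,0,0,0],[0,0,0,0,0,0],[-0.03,0,0,0,0,0],[-0.07,0,0,0,0,0],[-0.1,0,0,0,0,0],[-0.1,0,0,0,0,0]]]' --hand -1

```text
time: 4.08
tcp_pos: [0.4053, 0.3107, 0.1588]
tool_rot: [0.573, -0.419, 0.566, 0.42]
ft_force: [0.3, 0.2, -0.5]
grip_width: 0.0853
```

Run:
```python
from h import *
c=cap('top');s=cap('scene')
e=np.array([ray(c,201.6,179.5,.06),ray(c,188.7,222.5,.06)]);print(e,e.mean(0),np.linalg.norm(e[0]-e[1]))
hsv=cv2.cvtColor(c['color'],cv2.COLOR_RGB2HSV);H,S,V=cv2.split(hsv)
print(c['color'][205,178:212].tolist())
ctr=np.array([.5595,.258]);ux=np.array([.953,-.303])
for p in e: print('jig x',(p[:2]-ctr)@ux, 'jig y',(p[:2]-ctr)@np.array([.303,.953]))
go([.5595,.258,.15],72.4); go([.5595,.258,.036],72.4)
```

```text
[[0.62800075 0.23115104 0.06      ]
 [0.49271972 0.26924368 0.06      ]] [0.56036023 0.25019736 0.06      ] 0.14054182700698292
[[133, 135, 127], [131, 133, 130], [131, 133, 131], [129, 130, 129], [124, 127, 124], [110, 109, 106], [92, 84, 79], [80, 58, 48], [78, 48, 31], [82, 49, 32], [82, 49, 30], [83, 50, 31], [83, 50, 29], [86, 53, 35], [86, 53, 34], [85, 52, 32], [83, 51, 35], [82, 49, 30], [81, 51, 31], [84, 53, 35], [85, 52, 34], [77, 48, 29], [62, 38, 23], [53, 38, 26], [79, 57, 42], [100, 69, 48], [110, 80, 61], [112, 96, 88], [118, 116, 113], [127, 128, 126], [130, 133, 130], [133, 135, 132], [132, 134, 132], [126, 128, 126]]
jig x 0.07341644677487622 jig y -0.004831336549540557
jig x -0.06704844062623962 jig y -0.009519201942772212
tcp [0.403  0.3089 0.1544] j7 0.57 t 4.1833 shift [ 0.0046 -0.1646 -0.0021] turn [0.3 0.1 0.1]
tcp [0.403  0.3089 0.1544] j7 0.57 t 4.1833 shift [ 0.1186 -0.1644 -0.0024] turn [0.3 0.1 0.1]
```

Blank length measures 140.5 mm, which matches. Its centre is about (0.562, 0.257). Moving over and down to grasp it.

Request:
jog_arm --moves '[[[0,-0.04,0,0,0,0],[0,-0.08,-0.002,0,0,0],[0,-0.12,-0.002,0,0,0],[0,-0.155,-0.002,0,0,0],[0.003,-0.167,-0.002,0.3,0,0],[0.03,-0.167,-0.002,0.3,0,0],[0.06,-0.167,-0.002,0.3,0,0],[0.085,-0.167,-0.002,0.3,0,0],[0.105,-0.167,-0.002,0.3,0,0],[0.118,-0.167,-0.002,0.3,0,0],[0.118,-0.167,-0.002,0.3,0,0]]]'

```text
time: 5.1
tcp_pos: [0.5581, 0.2556, 0.0313]
tool_rot: [0.568, -0.417, 0.573, 0.418]
ft_force: [-0.9, -0.5, 0.5]
grip_width: 0.0852
```

Run:
```python
from h import *
go([.562,.257,.036],72.4);print(ctrl.read_state()['ft_force'])
```

```text
tcp [0.5581 0.2556 0.0313] j7 0.83 t 5.1 shift [-0.0047 -0.0033  0.0025] turn [ 0.  -0.3 -0.3]
[-0.91807711 -0.45524381  0.53122076]
```

Request:
jog_arm --moves '[[[-0.005,-0.003,0.002,0,0,0],[-0.005,-0.003,0.002,0,0,0],[-0.005,-0.003,0.002,0,0,0]]]'

```text
time: 5.35
tcp_pos: [0.5665, 0.2584, 0.0422]
tool_rot: [0.572, -0.418, 0.569, 0.417]
ft_force: [0.8, 0.2, 0.7]
grip_width: 0.0855
```

Request:
jog_arm --moves '[[[0,0,0,0,0,0],[0,0,0,0,0,0],[0,0,0,0,0,0],[0,0,0,0,0,0],[0,0,0,0,0,0],[0,0,0,0,0,0],[0,0,0,0,0,0],[0,0,0,0,0,0]]]' --hand 0.8 --grip_force 30

```text
time: 6.02
tcp_pos: [0.565, 0.2576, 0.041]
tool_rot: [0.571, -0.418, 0.57, 0.418]
ft_force: [-1.3, -1.0, 6.0]
grip_width: 0.0495
```

Request:
jog_arm --moves '[[[-0.01,0,0,0,0,0],[-0.03,0,0,0,0,0],[-0.06,0,0,0,0,0],[-0.09,0,0,0,0,0],[-0.12,0,0,0,0,0],[-0.15,0,0,0,0,0],[-0.17,0,0,0,0,0],[-0.17,0,0,0,0,0]]]'

```text
time: 6.68
tcp_pos: [0.5674, 0.2587, 0.2156]
tool_rot: [0.574, -0.418, 0.568, 0.417]
ft_force: [1.7, 0.9, -2.2]
grip_width: 0.0492
```

Run:
```python
from h import *
st=ctrl.read_state();print(st['ft_force'],st['torque'],st['grip_width'])
go([.594,-.285,.24],24.3+90)
```

```text
[ 1.74049717  0.91140268 -2.19969379] [ 0.00992461 -0.08870463 -0.03952287] 0.049175723318584504
tcp [0.5674 0.2587 0.2156] j7 0.82 t 6.6833 shift [-0.0263 -0.1899 -0.5101] turn [-41.9   0.2   0.4]
```

The blank is held (width 49 mm) and lifted. Moving at this height to above the dome, turning to the stand's axis.

Request:
jog_arm --moves '[[[0,-0.012,-0.034,-3,0,0],[0,-0.026,-0.07,-7,0,0],[0,-0.04,-0.107,-11,0,0],[0,-0.053,-0.143,-15,0,0],[0,-0.067,-0.18,-19,0,0],[0,-0.081,-0.217,-23,0,0],[0,-0.095,-0.254,-27,0,0],[0,-0.108,-0.29,-30,0,0],[0,-0.122,-0.327,-33,0,0],[0,-0.136,-0.364,-36,0,0],[0,-0.149,-0.4,-39,0,0],[0,-0.16,-0.43,-41,0,0]]]'

```text
time: 7.68
tcp_pos: [0.586, -0.204, 0.209]
tool_rot: [0.387, -0.591, 0.389, 0.592]
ft_force: [-0.1, -0.1, -1.7]
grip_width: 0.0493
```

Run:
```python
from h import *
go([.594,-.285,.18],24.3+90)
```

```text
tcp [ 0.586 -0.204  0.209] j7 2.27 t 7.6833 shift [ 0.029   0.0249 -0.0775] turn [-0.8  0.  -0.1]
```

Request:
jog_arm --moves '[[[0,0.01,-0.03,0,0,0],[0,0.02,-0.06,0,0,0],[0.01,0.025,-0.077,-0.8,0,0],[0.02,0.025,-0.077,-0.8,0,0],[0.029,0.025,-0.077,-0.8,0,0],[0.029,0.025,-0.077,-0.8,0,0],[0.029,0.025,-0.077,-0.8,0,0],[0.029,0.025,-0.077,-0.8,0,0],[0.029,0.025,-0.077,-0.8,0,0]]]'

```text
time: 8.43
tcp_pos: [0.5958, -0.2802, 0.1819]
tool_rot: [-0.384, 0.594, -0.383, -0.594]
ft_force: [-0.3, 0.7, -1.9]
grip_width: 0.0495
```

Run:
```python
from h import *
st=ctrl.read_state();print(st['ft_force'],st['torque'],st['grip_width'])
go([.594,-.285,.12],24.3+90)
c=cap('top');s=cap('scene')
print(proj(s,[.594,-.285,.095]))
a=cv2.resize(c['color'][150:240,310:430],(400,300),interpolation=cv2.INTER_CUBIC);b=cv2.resize(s['color'][160:250,90:210],(400,300),interpolation=cv2.INTER_CUBIC)
cv2.imwrite('pics/c4.png',np.vstack([a,b])[...,::-1])
```

```text
[-0.33835295  0.70695768 -1.93695897] [-0.03406032 -0.03825457 -0.05462041] 0.049473830482598236
tcp [ 0.5958 -0.2802  0.1819] j7 2.4 t 8.4333 shift [ 0.0619  0.0037 -0.0036] turn [ 0.  -0.   0.1]
(np.float64(141.63774414406743), np.float64(205.84938362081093))
```

View pics/c4.png

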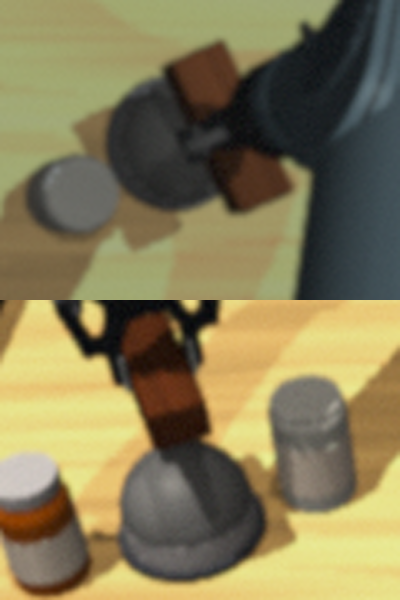

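The upper crop shows the held blank with top-face end centres at about (197,54) and (265,199). The lower crop shows it level above the dome, with the can and jar clear on both sides. Checking its centre relative to the TCP.

Run:
```python
from h import *
c=cap('top');st=ctrl.read_state();T=st['tcp_pos'];z=T[2]+.019
f=lambda p:ray(c,310+p[0]*.3,150+p[1]*.3,z)
e=f((197,54)),f((265,199));print(e,(e[0]+e[1])/2,np.linalg.norm(e[0]-e[1]),T)
hsv=cv2.cvtColor(c['color'],cv2.COLOR_RGB2HSV);H,S,V=cv2.split(hsv)
m=((H<16)&(S>100)&(V<125)).astype(np.uint8)*255;m[:155]=0;m[225:]=0;m[:,:352]=0;m[:,405:]=0
for k in cv2.findContours(m,0,1)[0]:
    if cv2.contourArea(k)>20: print(cv2.boxPoints(cv2.minAreaRect(k)).round(1).tolist())
F=[];Q=[]
for i in range(12):
    cap('scene');s=ctrl.read_state();F.append(s['ft_force']);Q.append(s['torque'])
print(np.mean(F,0),np.std(F,0),np.mean(Q,0),np.std(Q,0))
q=st['tool_rot'];print(Ro.from_quat([q[1],q[2],q[3],q[0]]).as_matrix().round(2))
go([.594,-.285,.12],114.3)
```

```text
(array([ 0.6524837 , -0.25472591,  0.2009211 ]), array([ 0.53304852, -0.30887639,  0.2009211 ])) [ 0.59276611 -0.28180115  0.2009211 ] 0.13113747350558136 [ 0.59556094 -0.28091161  0.1819211 ]
[[371.6000061035156, 197.1999969482422], [388.3999938964844, 188.8000030517578], [397.0, 206.0], [380.20001220703125, 214.39999389648438]]
[[358.79998779296875, 170.60000610351562], [376.0, 162.0], [384.20001220703125, 178.39999389648438], [367.0, 187.0]]
[ 0.02406102  0.1576615  -1.9336545 ] [0.62421923 0.35744554 0.33548195] [-0.0060405  -0.0211243   0.00742151] [0.02818788 0.0326297  0.03220834]
[[ 0.   -0.91 -0.41]
 [-0.   -0.41  0.91]
 [-1.   -0.   -0.  ]]
tcp [ 0.5952 -0.2812  0.1813] j7 2.4 t 9.1833 shift [ 0.0613  0.0026 -0.003 ] turn [-0.1  0.   0. ]
```

The blank's centre lies about 3 mm behind the TCP along its axis. The grasp offset and the force/torque sign agree with this. Aim for TCP (0.597, -0.284), then lower in small steps.

Request:
jog_arm --moves '[[[0.015,-0.001,-0.003,0,0,0],[0.03,-0.001,-0.003,0,0,0],[0.042,-0.001,-0.003,0,0,0],[0.05,-0.001,-0.003,0,0,0],[0.054,-0.001,-0.003,0,0,0],[0.057,-0.001,-0.003,0,0,0],[0.059,-0.001,-0.003,0,0,0],[0.059,-0.001,-0.003,0,0,0],[0.059,-0.001,-0.003,0,0,0],[0.059,-0.001,-0.003,0,0,0]]]'

```text
time: 10.02
tcp_pos: [0.5977, -0.2837, 0.1229]
tool_rot: [-0.384, 0.594, -0.384, -0.593]
ft_force: [0.0, -0.3, -2.2]
grip_width: 0.0494
```

Request:
jog_arm --moves '[[[0,0,0,0,0,0],[0,0,0,0,0,0],[0,0,0,0,0,0],[0,0,0,0,0,0]]]'

```text
time: 10.35
tcp_pos: [0.5974, -0.2836, 0.1225]
tool_rot: [-0.384, 0.594, -0.384, -0.594]
ft_force: [-0.1, 0.2, -2.7]
grip_width: 0.0495
```

Run:
```python
from h import *
print(ctrl.read_state()['ft_force'])
go([.597,-.284,.116],114.3)
```

```text
[-0.11294536  0.17366455 -2.69774309]
tcp [ 0.5974 -0.2836  0.1225] j7 2.41 t 10.35 shift [ 0.0065  0.0005 -0.0002] turn [-0.1 -0.   0. ]
```

Request:
jog_arm --moves '[[[0.001,0,0,0,0,0],[0.002,0,0,0,0,0],[0.003,0,0,0,0,0],[0.004,0,0,0,0,0],[0.004,0,0,0,0,0],[0.004,0,0,0,0,0]]]'

```text
time: 10.85
tcp_pos: [0.5973, -0.2835, 0.1182]
tool_rot: [0.384, -0.594, 0.384, 0.594]
ft_force: [0.1, -0.0, -2.2]
grip_width: 0.0493
```

Request:
jog_arm --moves '[[[0.001,0,0,0,0,0],[0.001,0,0,0,0,0],[0.002,0,0,0,0,0],[0.002,0,0,0,0,0],[0.002,0,0,0,0,0]]]'

```text
time: 11.27
tcp_pos: [0.5972, -0.2836, 0.1162]
tool_rot: [0.384, -0.594, 0.384, 0.594]
ft_force: [0.8, 0.7, -1.6]
grip_width: 0.0491
```

Request:
jog_arm --moves '[[[0.001,0,0,0,0,0],[0.001,0,0,0,0,0],[0.001,0,0,0,0,0],[0.001,0,0,0,0,0]]]'

```text
time: 11.6
tcp_pos: [0.5975, -0.2836, 0.1159]
tool_rot: [-0.384, 0.594, -0.384, -0.594]
ft_force: [-1.6, 1.0, 4.3]
grip_width: 0.0495
```

Request:
jog_arm --moves '[[[0.001,0,0,0,0,0],[0.001,0,0,0,0,0],[0.001,0,0,0,0,0],[0.001,0,0,0,0,0]]]'

```text
time: 11.93
tcp_pos: [0.5976, -0.2836, 0.1157]
tool_rot: [-0.384, 0.594, -0.384, -0.594]
ft_force: [-4.2, 1.5, 11.5]
grip_width: 0.0493
```

Contact came at TCP z 0.116, as predicted. I'll read the moment to see where the dome bears against the blank.

Run:
```python
from h import *
F=[];Q=[]
for i in range(16):
    cap('scene');s=ctrl.read_state();F.append(s['ft_force']);Q.append(s['torque'])
F0=np.array([.02,.16,-1.93]);Q0=np.array([-.006,-.021,.007])
f=np.mean(F,0)-F0;q=np.mean(Q,0)-Q0;print(np.mean(F,0),np.mean(Q,0),f,q)
for lz in(0,-.02,-.1):
    # tau = r x f, r=(rx,ry,lz)
    ry=(q[0]+lz*f[1])/f[2]; rx=(lz*f[0]-q[1])/f[2];print(lz,rx,ry,'along',rx*.911+ry*.41,'perp',-rx*.41+ry*.911)
```

```text
[-3.98912328  2.06613184 11.2120721 ] [0.51887889 1.03101824 0.00200615] [-4.00912328  1.90613184 13.1420721 ] [ 0.52487889  1.05201824 -0.00499385]
0 -0.08004964738547528 0.03993882272833611 along -0.05655031144955018 perp 0.06920462293355906
-0.02 -0.07394844317032624 0.03703801404622633 along -0.052181445969214424 perp 0.06406049249594595
-0.1 -0.04954362630973017 0.025434779317787176 along -0.034705984047871445 perp 0.04348397074549348
```

The bearing point is within a few mm of the tool axis, assuming the moment is taken at the wrist. I'll relieve the preload and then release in tiny steps.

Request:
jog_arm --moves '[[[-0.001,0,0,0,0,0],[-0.001,0,0,0,0,0],[-0.001,0,0,0,0,0],[-0.001,0,0,0,0,0]]]'

```text
time: 13.07
tcp_pos: [0.5975, -0.2836, 0.1158]
tool_rot: [-0.384, 0.594, -0.384, -0.594]
ft_force: [-1.9, 1.3, 5.3]
grip_width: 0.0492
```

Request:
jog_arm --moves '[[[0,0,0,0,0,0],[0,0,0,0,0,0],[0,0,0,0,0,0]]]' --hand -0.1 --grip_force 20

```text
time: 13.32
tcp_pos: [0.5975, -0.2836, 0.1158]
tool_rot: [-0.384, 0.594, -0.384, -0.594]
ft_force: [-1.5, 1.6, 6.3]
grip_width: 0.0491
```

Request:
jog_arm --moves '[[[0,0,0,0,0,0],[0,0,0,0,0,0],[0,0,0,0,0,0],[0,0,0,0,0,0],[0,0,0,0,0,0],[0,0,0,0,0,0]]]' --hand -0.2

```text
time: 13.82
tcp_pos: [0.5973, -0.2836, 0.1152]
tool_rot: [0.384, -0.594, 0.384, 0.594]
ft_force: [0.3, -0.5, 0.3]
grip_width: 0.0513
```

Run:
```python
from h import *
st=ctrl.read_state();print(st['ft_force'],st['torque'],st['grip_width'],st['tcp_pos'])
c=cap('top');s=cap('scene')
a=cv2.resize(c['color'][150:240,310:430],(400,300),interpolation=cv2.INTER_CUBIC);b=cv2.resize(s['color'][165:240,100:200],(400,300),interpolation=cv2.INTER_CUBIC)
cv2.imwrite('pics/c5.png',np.vstack([a,b])[...,::-1])
```

```text
[ 0.32279331 -0.46358938  0.29990477] [-0.026831    0.0186733  -0.01642111] 0.051312025547880315 [ 0.5973086  -0.28356855  0.1151682 ]
```

View pics/c5.png

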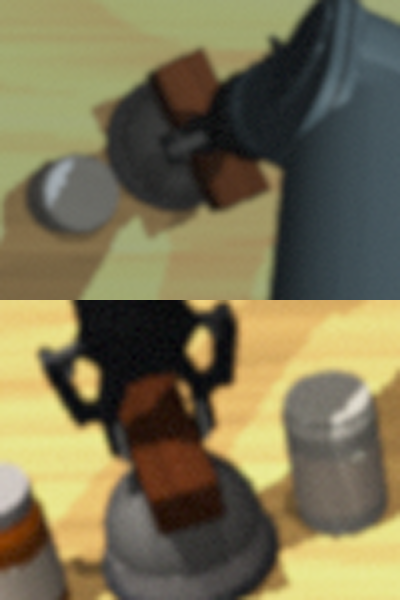

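The fingers carry no load and have about 1 mm of slack. The blank sits on the dome: in the lower crop its +x end's bottom edge is at about (191,523), and it looks level. Checking the tilt numerically.

```bash
cat > tilt.py <<'E'
from h import *
s=cap('scene');c=cap('top')
C=np.array([.5945,-.285]);u=np.array([.911,.41])
for t in(-.15,0,.15):
    e=C+u*.07*np.cos(t);print(t,'scene end bot/top',[np.round(proj(s,[*e,z+.07*np.sin(t)]),1) for z in(.095,.135)])
def rect(k,roi):
    im=k['color'];hsv=cv2.cvtColor(im,cv2.COLOR_RGB2HSV);H,S,V=cv2.split(hsv)
    m=((H<14)&(S>120)&(V<135)).astype(np.uint8)*255;q=np.zeros_like(m);x0,y0,x1,y1=roi;q[y0:y1,x0:x1]=m[y0:y1,x0:x1]
    for k in cv2.findContours(q,0,1)[0]:
        if cv2.contourArea(k)>20: print(cv2.contourArea(k),cv2.boxPoints(cv2.minAreaRect(k)).round(1).tolist(),'max v',k[:,0,1].max(),'min v',k[:,0,1].min())
rect(s,(125,165,165,235));rect(c,(340,155,405,225))
E
python3 tilt.py
```

```text
-0.15 scene end bot/top [array([148.1, 223.2]), array([145.6, 212.9])]
0 scene end bot/top [array([147.5, 220.7]), array([145. , 210.3])]
0.15 scene end bot/top [array([146.8, 217.8]), array([144.3, 207.3])]
585.0 [[125.0, 188.0], [142.0, 180.6999969482422], [157.5, 216.8000030517578], [140.5, 224.10000610351562]] max v 222 min v 183
193.0 [[367.5, 197.89999389648438], [383.1000061035156, 191.1999969482422], [389.29998779296875, 205.6999969482422], [373.70001220703125, 212.39999389648438]] max v 211 min v 195
228.5 [[354.6000061035156, 172.1999969482422], [369.3999938964844, 164.8000030517578], [377.0, 180.0], [362.20001220703125, 187.39999389648438]] max v 186 min v 166
```

Request:
jog_arm --moves '[[[0,0,0,0,0,0],[0,0,0,0,0,0],[0,0,0,0,0,0],[0,0,0,0,0,0],[0,0,0,0,0,0],[0,0,0,0,0,0]]]' --hand -0.23

```text
time: 14.52
tcp_pos: [0.5973, -0.2836, 0.1153]
tool_rot: [-0.384, 0.594, -0.384, -0.594]
ft_force: [0.4, 0.5, 0.9]
grip_width: 0.0525
```

```bash
python3 tilt.py; python3 -c "
from h import *
s=ctrl.read_state();print(s['ft_force'],s['grip_width'],s['tcp_pos'])"
```

```text
-0.15 scene end bot/top [array([148.1, 223.2]), array([145.6, 212.9])]
0 scene end bot/top [array([147.5, 220.7]), array([145. , 210.3])]
0.15 scene end bot/top [array([146.8, 217.8]), array([144.3, 207.3])]
592.0 [[124.4000015258789, 188.0], [141.1999969482422, 180.1999969482422], [157.89999389648438, 216.6999969482422], [141.10000610351562, 224.5]] max v 222 min v 182
194.0 [[367.3999938964844, 197.60000610351562], [383.5, 191.1999969482422], [389.29998779296875, 205.89999389648438], [373.29998779296875, 212.3000030517578]] max v 211 min v 196
233.0 [[354.70001220703125, 171.89999389648438], [369.79998779296875, 165.1999969482422], [376.70001220703125, 180.89999389648438], [361.70001220703125, 187.60000610351562]] max v 186 min v 166
[-1.20643901  0.18544128 -0.41467244] 0.05233825540430581 [ 0.59733056 -0.28354673  0.11530354]
```

The blank is level (end edge at v 220.6, 220.7 expected for zero tilt) and not moving. Opening further in steps.

Request:
jog_arm --moves '[[[0,0,0,0,0,0],[0,0,0,0,0,0],[0,0,0,0,0,0],[0,0,0,0,0,0],[0,0,0,0,0,0],[0,0,0,0,0,0],[0,0,0,0,0,0],[0,0,0,0,0,0]]]' --hand -0.32

```text
time: 15.28
tcp_pos: [0.5973, -0.2836, 0.1153]
tool_rot: [-0.384, 0.594, -0.384, -0.594]
ft_force: [0.3, -0.8, -0.0]
grip_width: 0.0564
```

```bash
python3 tilt.py; python3 -c "
from h import *
s=ctrl.read_state();print(s['ft_force'],s['grip_width'],s['tcp_pos'])"
```

```text
-0.15 scene end bot/top [array([148.1, 223.2]), array([145.6, 212.9])]
0 scene end bot/top [array([147.5, 220.7]), array([145. , 210.3])]
0.15 scene end bot/top [array([146.8, 217.8]), array([144.3, 207.3])]
588.5 [[124.5999984741211, 188.39999389648438], [141.5, 180.6999969482422], [157.6999969482422, 216.39999389648438], [140.8000030517578, 224.10000610351562]] max v 222 min v 183
183.5 [[367.8999938964844, 197.8000030517578], [383.3999938964844, 191.60000610351562], [389.20001220703125, 206.10000610351562], [373.70001220703125, 212.3000030517578]] max v 211 min v 195
227.0 [[354.1000061035156, 173.1999969482422], [368.8999938964844, 164.8000030517578], [377.20001220703125, 179.39999389648438], [362.5, 187.89999389648438]] max v 187 min v 166
[-0.4832244   0.17645277 -0.21435816] 0.05652972479710084 [ 0.59731721 -0.28355685  0.11532124]
```

Request:
jog_arm --moves '[[[0,0,0,0,0,0],[0,0,0,0,0,0],[0,0,0,0,0,0],[0,0,0,0,0,0],[0,0,0,0,0,0],[-0.005,0,0,0,0,0],[-0.012,0,0,0,0,0],[-0.025,0,0,0,0,0],[-0.045,0,0,0,0,0],[-0.07,0,0,0,0,0],[-0.1,0,0,0,0,0],[-0.11,0,0,0,0,0]]]' --hand -0.8

```text
time: 16.38
tcp_pos: [0.5996, -0.2847, 0.2314]
tool_rot: [-0.385, 0.596, -0.384, -0.591]
ft_force: [0.4, -0.7, 0.8]
grip_width: 0.0768
```

```bash
python3 tilt.py; python3 -c "
from h import *
s=ctrl.read_state();print(s['ft_force'],s['grip_width'],s['tcp_pos']);go([.403,.31,.2],72.4);go([.38,.316,.2],72.4)"
```

```text
-0.15 scene end bot/top [array([148.1, 223.2]), array([145.6, 212.9])]
0 scene end bot/top [array([147.5, 220.7]), array([145. , 210.3])]
0.15 scene end bot/top [array([146.8, 217.8]), array([144.3, 207.3])]
589.0 [[127.0999984741211, 186.3000030517578], [144.1999969482422, 180.60000610351562], [156.60000610351562, 217.8000030517578], [139.5, 223.5]] max v 222 min v 183
206.0 [[366.70001220703125, 197.10000610351562], [383.20001220703125, 190.5], [389.29998779296875, 205.89999389648438], [372.79998779296875, 212.5]] max v 211 min v 193
282.5 [[354.20001220703125, 172.39999389648438], [369.79998779296875, 164.60000610351562], [378.6000061035156, 182.1999969482422], [363.0, 190.0]] max v 189 min v 166
[-0.1365293  -0.62028304  0.33816897] 0.07682054026128836 [ 0.59912379 -0.28445794  0.22919241]
tcp [ 0.5991 -0.2845  0.2292] j7 2.4 t 16.4833 shift [ 0.0265 -0.0648  0.6227] turn [41.8 -0.2  0.3]
tcp [ 0.5991 -0.2845  0.2292] j7 2.4 t 16.4833 shift [ 0.0264 -0.0463  0.6376] turn [41.8 -0.2  0.3]
```

The blank stays in place with the arm withdrawn. Now back to the knob.

Request:
jog_arm --moves '[[[-0.01,-0.004,0.035,3,0,0],[-0.01,-0.008,0.075,6,0,0],[-0.01,-0.012,0.115,9,0,0],[0,-0.016,0.155,12,0,0],[0,-0.02,0.195,15,0,0],[0,-0.024,0.235,18,0,0],[0,-0.028,0.275,21,0,0],[0,-0.032,0.315,24,0,0],[0,-0.036,0.355,27,0,0],[0,-0.04,0.395,30,0,0],[0,-0.044,0.435,33,0,0],[0,-0.048,0.47,36,0,0]]]' --hand -1

```text
time: 17.48
tcp_pos: [0.4462, 0.1669, 0.2246]
tool_rot: [0.548, -0.445, 0.549, 0.446]
ft_force: [1.7, 0.2, 0.8]
grip_width: 0.0853
```

Run:
```python
from h import *
go([.406,.307,.15],72.4)
```

```text
tcp [0.4462 0.1669 0.2246] j7 0.91 t 17.4833 shift [0.0746 0.068  0.1289] turn [ 5.7 -0.  -0.1]
```

Request:
jog_arm --moves '[[[0.01,0.018,0.034,1.5,0,0],[0.02,0.036,0.068,3,0,0],[0.03,0.054,0.1,4.5,0,0],[0.05,0.068,0.129,5.7,0,0],[0.074,0.068,0.129,5.7,0,0],[0.074,0.068,0.129,5.7,0,0],[0.074,0.068,0.129,5.7,0,0],[0.074,0.068,0.129,5.7,0,0]]]'

```text
time: 18.15
tcp_pos: [0.4086, 0.3037, 0.1517]
tool_rot: [0.57, -0.418, 0.571, 0.417]
ft_force: [-0.0, 0.6, 0.7]
grip_width: 0.0854
```

Run:
```python
from h import *
go([.407,.307,.054],72.4)
```

```text
tcp [0.4086 0.3037 0.1517] j7 0.51 t 18.15 shift [0.0977 0.0026 0.0027] turn [ 0. -0.  0.]
```

Request:
jog_arm --moves '[[[0.03,0.003,0.003,0,0,0],[0.06,0.003,0.003,0,0,0],[0.08,0.003,0.003,0,0,0],[0.096,0.003,0.003,0,0,0],[0.096,0.003,0.003,0,0,0],[0.096,0.003,0.003,0,0,0]]]'

```text
time: 18.65
tcp_pos: [0.407, 0.3079, 0.0561]
tool_rot: [0.571, -0.418, 0.57, 0.418]
ft_force: [0.1, 0.4, 0.7]
grip_width: 0.0856
```

Request:
jog_arm --moves '[[[0,0,0,0,0,0],[0,0,0,0,0,0],[0,0,0,0,0,0],[0,0,0,0,0,0],[0,0,0,0,0,0],[0,0,0,0,0,0],[0,0,0,0,0,0],[0,0,0,0,0,0]]]' --hand 0.8 --grip_force 30

```text
time: 19.32
tcp_pos: [0.406, 0.3072, 0.0562]
tool_rot: [0.57, -0.418, 0.571, 0.418]
ft_force: [-3.5, -5.6, 11.6]
grip_width: 0.0347
```

Request:
jog_arm --moves '[[[0,-0.008,0,0,0,0],[0,-0.016,0,0,0,0],[0,-0.024,0,0,0,0],[0,-0.032,0,0,0,0],[0,-0.038,0,0,0,0],[0,-0.042,0,0,0,0],[0,-0.045,0,0,0,0],[0,-0.045,0,0,0,0],[0,-0.045,0,0,0,0]]]'

```text
time: 20.07
tcp_pos: [0.4488, 0.2935, 0.0562]
tool_rot: [0.57, -0.418, 0.571, 0.417]
ft_force: [-3.5, -6.0, 11.9]
grip_width: 0.0347
```

Request:
jog_arm --moves '[[[0,-0.002,0,0,0,0],[0,-0.004,0,0,0,0],[0,-0.004,0,0,0,0],[0,-0.004,0,0,0,0]]]'

```text
time: 20.4
tcp_pos: [0.4489, 0.2934, 0.0561]
tool_rot: [0.568, -0.418, 0.572, 0.419]
ft_force: [-13.6, -3.3, 19.5]
grip_width: 0.0348
```

Request:
jog_arm --moves '[[[0,0,0,0,0,0],[0,0,0,0,0,0],[0,0,0,0,0,0],[0,0,0,0,0,0],[0,0,0,0,0,0],[-0.02,0.002,0,0,0,0],[-0.05,0.004,0,0,0,0],[-0.09,0.006,0,0,0,0],[-0.13,0.02,0,0,0,0],[-0.16,0.05,0,0,0,0],[-0.16,0.05,0,0,0,0]]]' --hand -1

```text
time: 21.32
tcp_pos: [0.4037, 0.3133, 0.221]
tool_rot: [0.572, -0.418, 0.566, 0.42]
ft_force: [-0.7, 0.8, -0.6]
grip_width: 0.0856
```

```bash
python3 tilt.py
python3 - <<'E'
from h import *
c=cap('top','t9');s=cap('scene');print(ctrl.read_state()['grip_width'])
a=cv2.resize(c['color'][155:245,140:430],(790,245),interpolation=cv2.INTER_CUBIC);b=cv2.resize(s['color'][150:260,80:380],(790,290),interpolation=cv2.INTER_CUBIC)
cv2.imwrite('pics/c6.png',np.vstack([a,b])[...,::-1])
E
```

```text
-0.15 scene end bot/top [array([148.1, 223.2]), array([145.6, 212.9])]
0 scene end bot/top [array([147.5, 220.7]), array([145. , 210.3])]
0.15 scene end bot/top [array([146.8, 217.8]), array([144.3, 207.3])]
584.5 [[127.0, 186.0], [144.10000610351562, 180.3000030517578], [156.5, 217.5], [139.39999389648438, 223.1999969482422]] max v 222 min v 183
683.0 [[354.6000061035156, 171.8000030517578], [371.0, 164.39999389648438], [389.6000061035156, 205.60000610351562], [373.20001220703125, 213.0]] max v 211 min v 166
0.08522519610109013
```

View pics/c6.png

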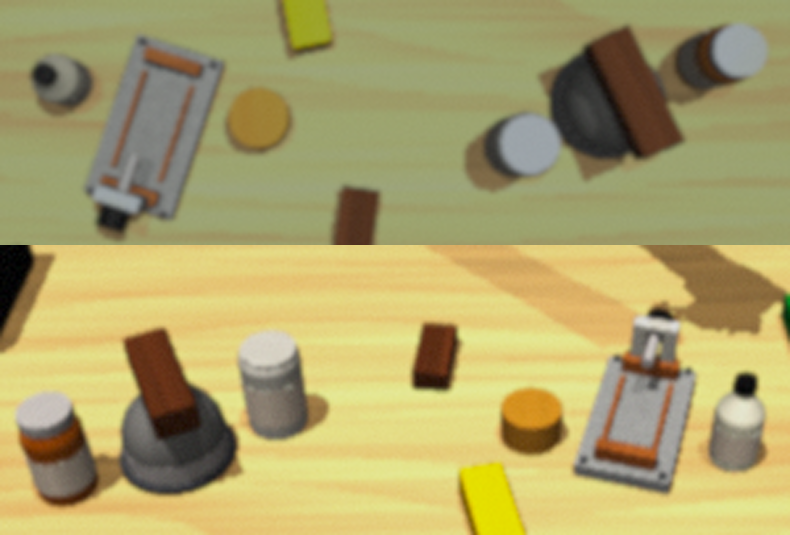

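The keeper is home with the knob against the guide at about (113,215) in the upper crop. The blank rests level on the dome at about (635,92), and the bystanders stand where they were. Handing in.

```bash
python3 -c "
from h import *
print(ctrl.finish_job(), ctrl.read_state()['time'])"; python3 tilt.py | tail -2
```

```text
the job is handed in; nothing more can be done
the job is handed in; nothing more can be done
the job is handed in; nothing more can be done
```

I pulled the keeper fully out (about 45 mm, felt against its stop) and lifted the blank clear. I set it along the stand's x axis on the dome with light contact, about 12 N at most, and released it in small steps. Then I pushed the keeper back about 45 mm until it met its stop, and handed in at about 21.6 s of the 64 s.

- **Blank:** the last pictures show it level, with its end edge at v ≈ 220.4 against 220.7 expected for zero tilt. It kept the same position over several looks across about 5 s.
- **Keeper:** the knob sits against its guide.
- **Bystanders and gripper:** in the last picture the can, jar, bottle, tin and offcut stand where they were, judged by eye. The gripper was clear of everything.
- **Checks that disagreed:** the two cameras put the dome's centre about 4–5 mm apart, so I used their average. The wrist moment was too noisy to confirm the blank's balance point.
- **Not done:** a tilt check after hand-in was refused, because the job was already closed.

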